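Clear the engraver's pile into its trays

TASK

Take the pile on the engraver's bench apart from the top down, one piece at a time, and set each piece down gently inside the wooden tray or dish made for its shape and size: the hand seal standing upright in the small round dish, the brass disc in the large round dish, the square steel block in the square tray and the beech block in the long tray. Each piece must rest flat on the floor of its place, not on the rim; let nothing topple and leave the oil bottle and the graver undisturbed.

Things in the scene. Friction and masses are not known exactly. Their poses are not given: they have to be found in the camera images.
- seal_center (a point): Hand seal, loose, standing on top of the pile: 50 mm tall overall, upright dark wooden handle 22 mm in diameter (from 10 mm to 48 mm above its underside, with a domed tip) on a round brass foot 28 mm in diameter and 10 mm high. Point: on its axis, 25 mm above its underside; z along the axis, up. About 70 g.
- disc_center (a point): Plain round brass disc, loose, second from the top: 40 mm in diameter, 20 mm thick, lying flat. Point: its centre, 10 mm above its underside; z up. About 200 g.
- steel_center (a point): Square bright steel bench block, loose, third from the top: 54 x 54 x 20 mm thick, lying flat. Point: its centre, 10 mm above its underside; x and y along its sides, z up. About 0.42 kg.
- block_center (a point): Pale beech block, loose, the bottom of the pile, resting on the bench: 120 mm long (its x), 62 mm wide (its y), 30 mm thick (z, up). Point: its centre, 15 mm above its underside. About 130 g.
- small_dish: Small round dish, for the hand seal: 58 mm outer and 46 mm inner diameter. Fixed to the bench, brown wood, grey felt floor. Origin: its centre, on the bench; z up. The floor lies 4 mm and the top of the low rim 9 mm above the bench; the rim is 6 mm thick.
- large_dish: Large round dish, for the brass disc: 72 mm outer and 60 mm inner diameter. Fixed to the bench, brown wood, grey felt floor. Origin: its centre, on the bench; z up. The floor lies 4 mm and the top of the low rim 9 mm above the bench; the rim is 6 mm thick.
- square_tray: Square tray, for the steel block: 86 x 86 mm outside, 74 x 74 mm inside; x and y along its sides. Fixed to the bench, brown wood, grey felt floor. Origin: its centre, on the bench; z up. The floor lies 4 mm and the top of the low rim 9 mm above the bench; the rim is 6 mm thick.
- long_tray: Long tray, for the beech block: 152 x 94 mm outside, 140 x 82 mm inside, long side along its x. Fixed to the bench, brown wood, grey felt floor. Origin: its centre, on the bench; z up. The floor lies 4 mm and the top of the low rim 9 mm above the bench; the rim is 6 mm thick.
- oil: Amber oil bottle, 36 mm diameter, 70 mm tall, near the far edge. Bystander: leave it. Origin at the centre of its underside.
- graver: Graver with a wooden handle and a steel shank, 140 mm long, lying flat on the robot's side of the bench. Bystander: leave it.
There are look-alikes about, which are no part of the job. Of the things shaped like the part that bears steel_center, the bare steel one is meant.

How it is judged:
On the way, in this order (a step that is already met when the one before it is completed fails the run):
1. the hand seal stands upright, let go, in the small round dish (horizontal distance between seal_center and small_dish below 0.012 m and z of seal_center in the frame of small_dish below 0.032 m and angle between seal_center's own z axis and vertical below 0.06 rad and linear speed of seal below 0.02 m/s and angular speed of seal below 0.2 rad/s and contact force between seal and the fingers below 0.1 N), for 0.2 s.
2. the brass disc lies flat, let go, in the large round dish (horizontal distance between disc_center and large_dish below 0.013 m and z of disc_center in the frame of large_dish below 0.017 m and angle between disc_center's own z axis and vertical below 0.06 rad and linear speed of disc below 0.02 m/s and angular speed of disc below 0.2 rad/s and contact force between disc and the fingers below 0.1 N), for 0.2 s.
3. the steel block lies flat, let go, in the square tray (horizontal distance between steel_center and square_tray below 0.0155 m and z of steel_center in the frame of square_tray below 0.017 m and angle between steel_center's own z axis and vertical below 0.06 rad and linear speed of steel below 0.02 m/s and angular speed of steel below 0.2 rad/s and contact force between steel and the fingers below 0.1 N), for 0.2 s.
4. the beech block lies flat, let go, in the long tray (horizontal distance between block_center and long_tray below 0.0155 m and z of block_center in the frame of long_tray below 0.022 m and angle between block_center's own z axis and vertical below 0.06 rad and linear speed of block below 0.02 m/s and angular speed of block below 0.2 rad/s and contact force between block and the fingers below 0.1 N), for 0.2 s.
At the end, for the whole second after the job is handed in: All four pieces are released and at rest, each in its own place: centre within 12 mm (seal), 13 mm (disc) or 15.5 mm (steel block, beech block) of the centre of its dish or tray as seen from above, no more than 3 mm above its floor, and level within 0.06 rad (all of step 1 and all of step 2 and all of step 3 and all of step 4); the robot touches nothing.
It fails at once if the oil bottle is pushed more than 20 mm (distance of oil from where it was at the start of the episode above 0.02 m).
It fails at once if the graver is pushed more than 20 mm (distance of graver from where it was at the start of the episode above 0.02 m).
It fails at once if a piece topples (tilts more than 1 rad) (angle between any of seal_center, disc_center, steel_center, block_center's own z axis and vertical above 1 rad).
It fails at once if a piece is dropped (falls faster than 0.6 m/s, about 18 mm of free fall, with no finger on it) ((linear speed of seal above 0.6 m/s and contact force between seal and the fingers below 0.1 N) or (linear speed of disc above 0.6 m/s and contact force between disc and the fingers below 0.1 N) or (linear speed of steel above 0.6 m/s and contact force between steel and the fingers below 0.1 N) or (linear speed of block above 0.6 m/s and contact force between block and the fingers below 0.1 N)).
It also fails if it takes over 128 s, if anything falls off the work surface, if the arm or the gripper's body presses on something with over 40 N, if the wrist force passes 120 N, or if a joint passes its speed limit or range.

ROBOT

A 6-joint arm with a two-finger parallel gripper is mounted at the origin on the work surface. World frame = base frame: x ahead of the robot, y to its left, z up, the work surface at z = 0. Lengths are in m, angles in rad, forces in N, time in s.
With the tool pointing down it reaches from about 0.35 to 0.975 m from the base axis. Payload 4.9 kg.
Tool frame: the origin (TCP) lies at the very end of the fingers, on their centre line; the grasp point (between the pads) lies 19 mm behind it; z points along the fingers, y is the line along which they close (so a half turn about z gives the same grasp; the last joint's range is limited). The gripper opens to 85 mm and grips with 20 to 120 N. Pads are 22 mm wide; open, the fingers measure 114 mm over their backs; the gripper's body (76 mm by 85 mm) begins 54 mm behind the grasp point. The pads swing forward as they close: fully open they stand 13 mm farther back than shut.
Start: joints at [-1.344, 0.053, 1.613, -0, 1.476, -0.119], TCP at [0.212, -0.588, 0.231] pointing down, gripper open.
Joint ranges: [-3.01, 3.01], [-1.01, 2.22], [0.06, 2.58], [-1.02, 4.17], [0.09, 2.62], [-3.14, 3.14]. Speed limits (rad/s): [2.57, 2.57, 3.14, 3.14, 3.14, 3.14].

INTERFACE

Orientations are given as a rotation vector (axis times angle).
In Python, from station import * gives the robot as it stands.
- The arm moves only by the shell command python3 -m crank 'ROWS' [OPENING] [FORCE]. ROWS is JSON, a list of rows, each an object with "offset": the shift along the tool's x, y, z in m, a list of three; "twist": the turn, a rotation vector about the tool's x, y, z in degrees, a list of three. In form: [{"offset": [x, y, z], "twist": [rx, ry, rz]}, ...]. A call has 1 to 20 rows; each row is the pose to reach, as a shift and turn from the pose commanded when the call began, along the tool's axes at that moment; what a row does not reach only later rows make up. A row lasts 1/8 s, in which the tool goes at most 62.5 mm and 10.7 degrees, less where a joint would pass 70% of its speed; a pose out of reach is approached as far as the arm can. A call with a gripper value outside its range is refused whole. OPENING is the opening, from 0 (shut) to 1 (fully open), set as the call begins (- or left out, the last holds). The fingers move at their own pace and stop on an object; FORCE is the grip in N (left out, the last holds). Time passes only in rows, so rows that repeat a pose let the fingers close. It gives the time, the measured TCP pose, the force, the opening and the grip force at its end, in the units of the state.
- get_obs(): the state, without advancing time (a new reading comes with each control period).
- get_image(name): name is "scene" or "side" or "wrist"; returns the picture (400x640x3 uint8, red, green, blue); there is no depth.
- get_calibration(name): a dict with "intrinsics" (3x3 intrinsics, pixels), "k1" (the pictures are not rectified: a ray, as slopes to the right and down, at radius r is drawn at 1 + k1 r^2 times it, then the intrinsics apply), "world_from_camera" (4x4, takes a point from camera to world coordinates); the wrist camera has in their place "tool_from_camera" (4x4, takes a point from camera to tool coordinates, whose origin is the TCP and whose axes are the flange's). Camera axes: x right, y up, looking along -z (the intrinsics and any distortion apply to the point x, -y, -z); pixel columns grow to the right and rows downward; lengths in m; the calibration is good to about 2 mm. A picture is of the moment at which its call begins: read the wrist's pose just before it. get_calibration takes no time and is no camera call.
- finish_job(): hands the job in; it is judged then, once.
Trained networks look in the newest picture that a camera, given by its name, has taken for a name from the list of things; names that differ only in an ending like _2 or _b are one class to them, and where a whole thing is asked for, a point or a joint stands for the part that bears it (a point fixed in the world has none). Each returns a list of dicts, best first, with "confidence" (0 to 1); they miss things now and then, are a little off and sometimes report something else, mostly with a low value. They report only what shows in the picture. A call takes as long as a camera call. They do not tell look-alikes from the thing itself.
- cut_out(query, camera): "region" (400x640 bool, what is visible of it) and "rect" ([centre column, centre row, width, height] in pixels, round what is visible of it).
The state is a dict: "t": time; "q": joint angles; "dq": joint speeds; "effort": joint torques, N m; "tool_pos": TCP position; "tool_rot": TCP orientation; "contact_force": force on the tool from outside, world axes, zero at the start; "wrist_torque": the same for the moment, N m; "opening": finger opening in m; "grip_force": force on a finger pad.
Only numpy, scipy, OpenCV 4.12 (cv2) and the standard library are available. Lean on these libraries where they do the work, as an engineer would, in place of code of your own. Each camera call takes 0.05 s, during which the arm holds its last target. There are 200 camera calls.

## Working session

There is one attempt and no reset: what is moved stays moved. The work goes in short steps, Python scripts to look and compute and a shell command to move; the robot and the scene stay as the last step left them, time stands still between calls to the robot, and variables do not carry over. Pictures are saved under pics/ and viewed, at most 17 in all, crops included, and the job is handed in when it is done.

```bash
mkdir -p pics; ls; python3 - <<'E'
from station import *
import cv2,numpy as np
o=get_obs();print(o['t'],o['tool_pos'],o['tool_rot'],o['opening'])
for n in ['scene','side','wrist']:
    im=get_image(n);cv2.imwrite(f'pics/a_{n}.png',im[:,:,::-1])
    c=get_calibration(n);print(n,{k:np.round(v,4).tolist() for k,v in c.items()})
E
```

```text
pics
0.0 [ 0.21172145 -0.58736665  0.23005184] [-3.09268229e+00 -5.40147011e-01  1.17766217e-04] 0.08566691309744752
scene {'intrinsics': [[432.6063, 0.0, 313.7166], [0.0, 432.6063, 203.6028], [0.0, 0.0, 1.0]], 'k1': -0.0858, 'world_from_camera': [[0.1798, -0.7976, 0.5758, 1.2076], [0.9837, 0.1404, -0.1127, -0.1731], [0.009, 0.5866, 0.8098, 0.9816], [0.0, 0.0, 0.0, 1.0]]}
side {'intrinsics': [[482.156, 0.0, 313.9364], [0.0, 482.156, 206.6091], [0.0, 0.0, 1.0]], 'k1': -0.141, 'world_from_camera': [[0.996, 0.0409, -0.0795, 0.4723], [-0.0891, 0.5255, -0.8461, -1.0612], [0.0072, 0.8498, 0.527, 0.7261], [0.0, 0.0, 0.0, 1.0]]}
wrist {'intrinsics': [[314.1035, 0.0, 317.6885], [0.0, 314.1035, 197.3485], [0.0, 0.0, 1.0]], 'k1': -0.0318, 'tool_from_camera': [[-0.0006, 0.956, 0.2935, 0.0749], [1.0, 0.0005, 0.0004, -0.0012], [0.0002, 0.2935, -0.956, -0.1422], [0.0, 0.0, 0.0, 1.0]]}
```

View pics/a_scene.png

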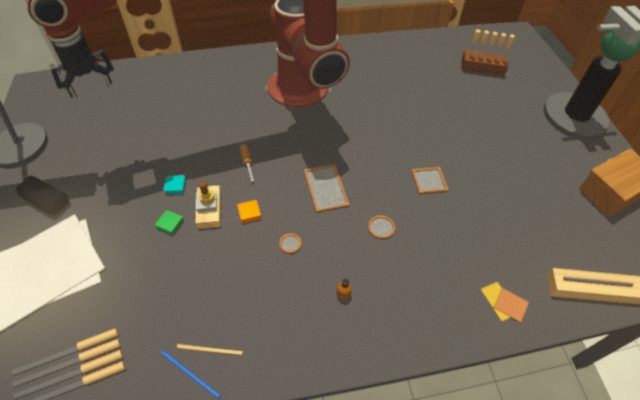

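View pics/a_side.png

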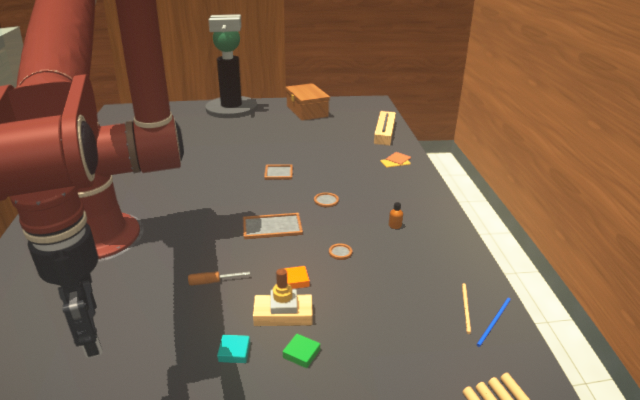

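The steel look-alikes are cyan (175,184), green (169,222) and orange (249,211) blocks in the scene view. The bare steel one is in the pile at about (207,207), between the beech block and the brass disc. Next I'll measure everything and confirm this in a crop.

```bash
cat > h.py <<'E'
from station import *
import cv2,numpy as np
from scipy.spatial.transform import Rotation as R
def cam(n):
    c=get_calibration(n);K=np.array(c['intrinsics'])
    if n=='wrist':
        o=get_obs();T=np.eye(4);T[:3,:3]=R.from_rotvec(o['tool_rot']).as_matrix();T[:3,3]=o['tool_pos']
        W=T@np.array(c['tool_from_camera'])
    else: W=np.array(c['world_from_camera'])
    return K,c['k1'],W
def back(px,z,C):
    """pixels -> world points at height z"""
    K,k1,W=C
    p=cv2.undistortPoints(np.float64(px).reshape(-1,1,2),K,np.array([k1,0,0,0.])).reshape(-1,2)
    d=np.c_[p[:,0],-p[:,1],-np.ones(len(p))]@W[:3,:3].T
    s=(z-W[2,3])/d[:,2]
    return W[:3,3]+d*s[:,None]
def proj(P,C):
    K,k1,W=C
    q=(np.atleast_2d(P)-W[:3,3])@W[:3,:3]
    q=q*[1,-1,-1]
    return cv2.projectPoints(q.reshape(-1,1,3),np.zeros(3),np.zeros(3),K,np.array([k1,0,0,0.]))[0].reshape(-1,2)
def ground(region,z,C):
    """minAreaRect of region back-projected to height z: centre, sizes(mm), long-side yaw(deg)"""
    c=max(cv2.findContours(region.astype(np.uint8),0,1)[0],key=cv2.contourArea).reshape(-1,2)
    w=back(c,z,C)[:,:2]*1000
    (cx,cy),(a,b),t=cv2.minAreaRect(w.astype(np.float32))
    if b>a:a,b,t=b,a,t+90
    return np.round([cx,cy,a,b,(t+90)%180-90],1)
def tool():
    o=get_obs();return np.array(o['tool_pos']),R.from_rotvec(o['tool_rot']).as_matrix()
def off(p):
    t,M=tool();return np.round(M.T@(np.array(p)-t)*1000,1)
def look(cams,zs):
    for n in cams:
        C=cam(n);im=get_image(n)
        for q,z in zs.items():
            for r in cut_out(q,n)[:3]:
                print(n,q,round(r['confidence'],2),np.round(r['rect']).tolist(),ground(r['region'],z,C).tolist())
E
python3 - <<'E'
from h import *
look(['scene','side'],dict(small_dish=.009,large_dish=.009,square_tray=.009,long_tray=.009,block_center=.03,steel_center=.05,disc_center=.07,seal_center=.1,oil=.03,graver=.01))
a=cv2.imread('pics/a_scene.png')[160:250,140:280];b=cv2.imread('pics/a_side.png')[255:370,210:350]
cv2.imwrite('pics/b.png',np.hstack([cv2.resize(x,(400,400),interpolation=2) for x in(a,b)]))
E
```

```text
scene small_dish 0.83 [290.0, 243.0, 19.0, 23.0] [630.9, -123.0, 57.3, 55.2, -10.0]
scene large_dish 0.69 [381.0, 230.0, 25.0, 27.0] [624.5, 126.0, 74.6, 70.2, -14.5]
scene square_tray 0.81 [431.0, 181.0, 34.0, 27.0] [489.1, 310.5, 92.5, 87.2, -3.3]
scene square_tray 0.27 [344.0, 292.0, 10.0, 22.0] [782.7, -11.8, 56.9, 35.5, -20.7]
scene long_tray 0.74 [326.0, 188.0, 47.0, 44.0] [463.8, 4.7, 158.6, 96.5, 2.3]
scene block_center 0.83 [208.0, 206.0, 24.0, 44.0] [487.1, -325.1, 142.2, 66.4, -3.1]
scene steel_center 0.81 [174.0, 187.0, 24.0, 16.0] [414.5, -409.4, 69.5, 55.2, -5.1]
scene steel_center 0.72 [168.0, 225.0, 26.0, 26.0] [539.4, -423.9, 65.8, 61.3, 55.8]
scene steel_center 0.69 [208.0, 204.0, 24.0, 14.0] [500.1, -322.8, 55.5, 39.0, -84.1]
scene disc_center 0.45 [208.0, 198.0, 16.0, 19.0] [496.3, -316.1, 38.4, 31.8, -63.2]
scene seal_center 0.64 [205.0, 188.0, 18.0, 21.0] [484.6, -323.0, 61.7, 26.3, 15.6]
scene seal_center 0.39 [246.0, 165.0, 12.0, 34.0] [410.4, -205.5, 127.4, 23.6, 3.7]
scene oil 0.61 [345.0, 290.0, 7.0, 21.0] [792.0, -14.9, 54.6, 33.5, -12.1]
scene graver 0.51
[... 498 characters left out ...]
12.0, 60.0, 31.0] [476.7, -338.0, 118.7, 87.7, -2.4]
side steel_center 0.92 [300.0, 352.0, 41.0, 26.0] [506.2, -465.5, 64.2, 57.3, 57.1]
side steel_center 0.85 [233.0, 348.0, 33.0, 27.0] [384.0, -452.1, 64.9, 56.6, 86.2]
side steel_center 0.84 [296.0, 277.0, 18.0, 21.0] [513.9, -259.3, 73.0, 43.8, -89.2]
side disc_center 0.53 [282.0, 296.0, 21.0, 18.0] [476.6, -340.3, 38.3, 33.8, -9.4]
side seal_center 0.71 [283.0, 282.0, 14.0, 29.0] [479.7, -328.0, 78.9, 25.4, 88.6]
side oil 0.62 [397.0, 215.0, 17.0, 30.0] [792.3, -0.4, 132.7, 34.6, 76.0]
side graver 0.77 [218.0, 279.0, 62.0, 16.0] [334.8, -195.9, 140.0, 41.0, 6.3]
side graver 0.61 [395.0, 217.0, 13.0, 27.0] [801.3, 30.1, 136.5, 36.0, 76.0]
```

View pics/b.png

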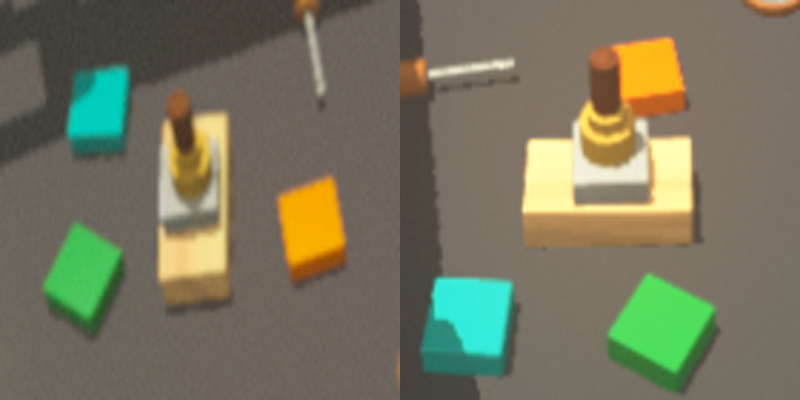

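The pile runs beech, steel (bare, grey), disc, seal, and the cyan, green and orange blocks stand apart, so the steel is confirmed. Now I'll move above the pile.

```bash
cat >> h.py <<'E'
def plan(p,yaw=None):
    """offset mm and tool-z twist deg to TCP p with tool x at world yaw(deg), pointing down"""
    t,M=tool()
    y0=np.degrees(np.arctan2(M[1,0],M[0,0]));yaw=y0 if yaw is None else yaw
    c,s=np.cos(np.radians(yaw)),np.sin(np.radians(yaw))
    G=np.array([[c,s,0],[s,-c,0],[0,0,-1]])
    print('yaw now',round(y0,1),'off',off(p),'twist',np.round(np.degrees(R.from_matrix(M.T@G).as_rotvec()),2),'tcp',np.round(t*1000,1))
E
python3 -c "
from h import *
plan([.482,-.33,.25],0);plan([.482,-.33,.25],180);print(get_obs()['q'])"
```

```text
yaw now 19.8 off [ 341.6 -151.1  -18.7] twist [-0.    0.   19.81] tcp [ 211.9 -588.   231.3]
yaw now 19.8 off [ 341.6 -151.1  -18.7] twist [  -0.     -0.   -160.19] tcp [ 211.9 -588.   231.3]
[-1.34396874e+00  5.27130321e-02  1.61291794e+00 -9.37310506e-06
  1.47597149e+00 -1.18976625e-01]
```

```bash
python3 -m crank '[{"offset":[0.342,-0.151,-0.019],"twist":[0,0,19.8]},{"offset":[0.342,-0.151,-0.019],"twist":[0,0,19.8]},{"offset":[0.342,-0.151,-0.019],"twist":[0,0,19.8]},{"offset":[0.342,-0.151,-0.019],"twist":[0,0,19.8]},{"offset":[0.342,-0.151,-0.019],"twist":[0,0,19.8]},{"offset":[0.342,-0.151,-0.019],"twist":[0,0,19.8]},{"offset":[0.342,-0.151,-0.019],"twist":[0,0,19.8]},{"offset":[0.342,-0.151,-0.019],"twist":[0,0,19.8]},{"offset":[0.342,-0.151,-0.019],"twist":[0,0,19.8]},{"offset":[0.342,-0.151,-0.019],"twist":[0,0,19.8]}]' 1 30
python3 - <<'E'
from h import *
look(['wrist'],dict(block_center=.03,steel_center=.05,disc_center=.07,seal_center=.11))
im=get_image('wrist')
cv2.imwrite('pics/c.png',im[:,:,::-1])
E
```

```text
t: 2.5
tool_pos: [0.4815, -0.3311, 0.2502]
tool_rot: [-3.141, 0.003, 0.0]
contact_force: [-0.3, 0.1, 0.8]
opening: 0.0852
grip_force: 0.0
wrist steel_center 0.72 [223.0, 143.0, 52.0, 51.0] [515.2, -226.9, 52.6, 50.8, -83.4]
wrist steel_center 0.68 [404.0, 142.0, 66.0, 62.0] [514.3, -422.2, 53.0, 51.2, 55.1]
wrist steel_center 0.61 [385.0, 240.0, 47.0, 46.0] [397.9, -409.8, 56.0, 53.7, -7.5]
wrist disc_center 0.84 [312.0, 172.0, 39.0, 33.0] [482.9, -320.0, 39.1, 35.4, 89.9]
wrist seal_center 0.66 [309.0, 183.0, 30.0, 35.0] [483.0, -322.1, 32.5, 25.1, -0.1]
```

View pics/c.png

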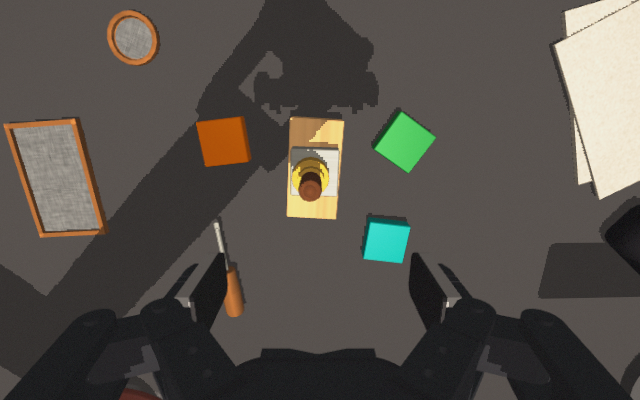

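The wrist view shows the seal tip at (311,190), the disc at (312,172), the steel top at cols 291–339 and rows 148–196, and the beech at cols 287–344 and rows 118–218. Now I'll back-project these.

```bash
python3 - <<'E'
from h import *
C=cam('wrist');im=get_image('wrist');im=get_image('wrist')
f=lambda px,z:np.round(back(px,z,C)*1000,1)[:,:2].tolist()
print('tip',f([[310.5,190]],.118))
r=cut_out('seal_center','wrist')[0]['region'];ys,xs=np.where(r);print(xs.min(),xs.max(),ys.min(),ys.max())
print('steel',f([[291,148],[339,148],[338,196],[291,196]],.05))
print('block',f([[290,118],[344,121],[337,218],[287,216]],.03))
print(cut_out('block_center','wrist')[:1] and ground(cut_out('block_center','wrist')[0]['region'],.03,C))
print('orange',f([[197,122],[242,117],[250,163],[205,166]],.02))
print('graver',f([[216,221],[234,270],[236,315]],.01))
c=im[100:250,180:460,::-1];c=cv2.resize(c,(0,0),fx=2.8,fy=2.8,interpolation=2);cv2.imwrite('pics/d.png',c)
E
```

```text
tip [[479.4, -322.4]]
297 324 167 201
steel [[507.8, -299.8], [507.8, -352.1], [453.1, -352.0], [453.2, -298.5]]
block [[538.6, -297.8], [535.3, -358.5], [418.8, -352.6], [421.4, -291.1]]
[ 521.4 -326.9   61.5   36.4   88.8]
orange [[534.1, -188.6], [539.4, -241.5], [485.6, -247.5], [482.1, -192.6]]
graver [[407.0, -195.7], [334.7, -213.5], [260.8, -210.2]]
```

View pics/d.png

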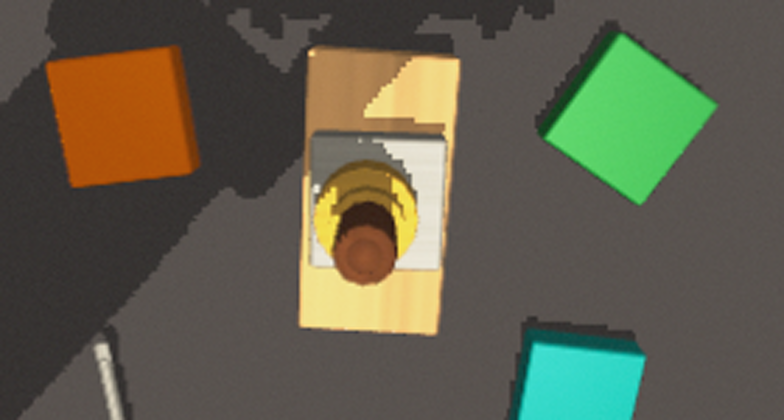

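The crop confirms the seal's handle at about (364,257), so its axis is at (0.480,-0.322). The disc below it is at x 312–418, y≈213, and the steel is bare grey. Next: descend and grip the seal's handle.

```bash
python3 -m crank '[{"offset":[-0.002,-0.009,0.04],"twist":[0,0,0]},{"offset":[-0.002,-0.009,0.08],"twist":[0,0,0]},{"offset":[-0.002,-0.009,0.115],"twist":[0,0,0]},{"offset":[-0.002,-0.009,0.145],"twist":[0,0,0]},{"offset":[-0.002,-0.009,0.163],"twist":[0,0,0]},{"offset":[-0.002,-0.009,0.163],"twist":[0,0,0]},{"offset":[-0.002,-0.009,0.163],"twist":[0,0,0]}]' 1 25
python3 - <<'E'
from h import *
im=get_image('wrist');cv2.imwrite('pics/e.png',im[:,:,::-1])
E
```

```text
t: 3.92
tool_pos: [0.4813, -0.3217, 0.0889]
tool_rot: [3.14, 0.0, 0.003]
contact_force: [-0.1, 0.3, 0.4]
opening: 0.0853
grip_force: 0.0
```

View pics/e.png

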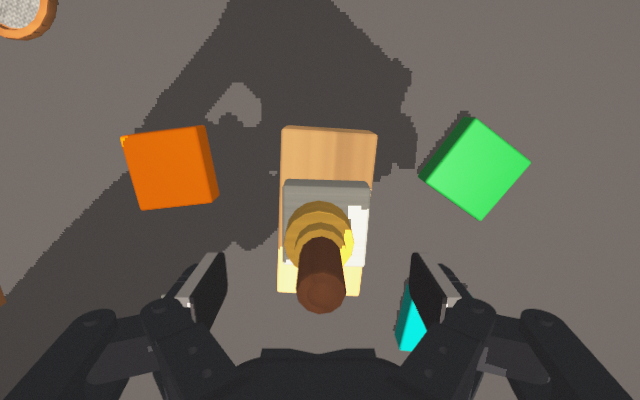

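The seal tip is at (321,294), between the pads, and the disc is at about (319,238).

```bash
python3 - <<'E'
from h import *
C=cam('wrist')
f=lambda px,z:np.round(back(px,z,C)*1000,1)[:,:2].tolist()
print('tip',f([[321,293]],.119),'disc',f([[286,238],[353,238],[319,202]],.07))
print('steel',f([[286,180],[370,184],[364,266],[284,262]],.05))
print('block',f([[283,127],[376,134],[359,296],[277,292]],.03))
E
python3 -m crank '[{"offset":[0,0,0],"twist":[0,0,0]},{"offset":[0,0,0],"twist":[0,0,0]},{"offset":[0,0,0],"twist":[0,0,0]},{"offset":[0,0,0],"twist":[0,0,0]},{"offset":[0,0,0],"twist":[0,0,0]},{"offset":[0,0,0],"twist":[0,0,0]},{"offset":[0,0,0],"twist":[0,0,0]},{"offset":[0,0,0],"twist":[0,0,0]}]' 0 25
```

```text
tip [[479.9, -321.9]] disc [[482.6, -302.9], [482.6, -340.4], [503.8, -321.3]]
steel [[511.1, -301.8], [508.6, -351.9], [453.7, -350.7], [456.7, -298.9]]
block [[540.5, -298.9], [536.1, -357.6], [417.4, -351.4], [420.9, -290.5]]
t: 4.97
tool_pos: [0.4806, -0.3211, 0.0876]
tool_rot: [3.141, 0.0, 0.0]
contact_force: [-0.9, 0.4, 1.7]
opening: 0.021
grip_force: 24.8
```

```bash
python3 -m crank '[{"offset":[0,0,-0.015],"twist":[0,0,0]},{"offset":[0,0,-0.045],"twist":[0,0,0]},{"offset":[0.03,-0.04,-0.045],"twist":[0,0,0]},{"offset":[0.06,-0.08,-0.045],"twist":[0,0,0]},{"offset":[0.09,-0.12,-0.045],"twist":[0,0,0]},{"offset":[0.12,-0.16,-0.045],"twist":[0,0,0]},{"offset":[0.139,-0.185,-0.045],"twist":[0,0,0]},{"offset":[0.147,-0.198,-0.045],"twist":[0,0,0]},{"offset":[0.147,-0.198,-0.045],"twist":[0,0,0]},{"offset":[0.147,-0.198,-0.045],"twist":[0,0,0]}]'
python3 - <<'E'
from h import *
im=get_image('wrist');cv2.imwrite('pics/f.png',im[:,:,::-1])
C=cam('wrist')
for q in ['small_dish','large_dish']:
  for r in cut_out(q,'wrist')[:2]:print(q,r['confidence'],r['rect'],ground(r['region'],.009,C))
E
```

```text
t: 6.22
tool_pos: [0.6268, -0.1239, 0.1323]
tool_rot: [3.141, -0.001, -0.001]
contact_force: [0.6, -0.6, -1.8]
opening: 0.021
grip_force: 24.7
small_dish 0.82 [310.9, 188.2, 64.1, 61.5] [ 627.5 -118.2   56.5   55.4    1.3]
large_dish 0.63 [40.9, 195.4, 81.7, 75.8] [620.8 126.1  77.1  69.9 -67.7]
```

View pics/f.png

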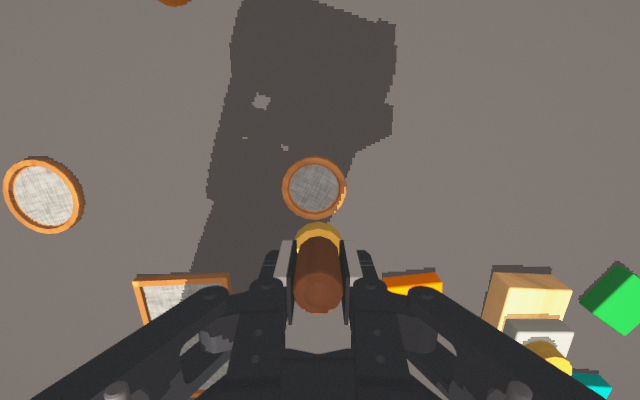

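The dish is at about (314,188), clear and directly ahead. The seal is held upright. Now I'll lower it.

```bash
python3 -m crank '[{"offset":[0.002,-0.003,0.03],"twist":[0,0,0]},{"offset":[0.002,-0.003,0.06],"twist":[0,0,0]},{"offset":[0.002,-0.003,0.085],"twist":[0,0,0]},{"offset":[0.002,-0.003,0.098],"twist":[0,0,0]},{"offset":[0.002,-0.003,0.104],"twist":[0,0,0]},{"offset":[0.002,-0.003,0.107],"twist":[0,0,0]},{"offset":[0.002,-0.003,0.109],"twist":[0,0,0]},{"offset":[0.002,-0.003,0.109],"twist":[0,0,0]},{"offset":[0.002,-0.003,0.109],"twist":[0,0,0]}]'
python3 - <<'E'
from h import *
im=get_image('side')[190:290,270:410,::-1];im2=get_image('wrist')[100:400,170:470,::-1]
cv2.imwrite('pics/g.png',np.hstack([cv2.resize(im,(420,300),interpolation=2),im2]))
E
```

```text
t: 7.5
tool_pos: [0.6297, -0.12, 0.0238]
tool_rot: [3.141, 0.0, 0.001]
contact_force: [-0.5, -0.1, -0.4]
opening: 0.0211
grip_force: 24.7
```

View pics/g.png

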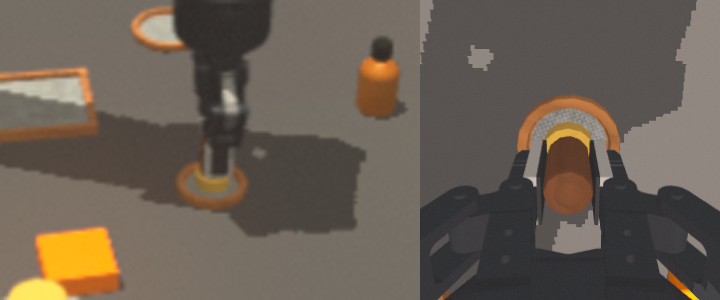

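The foot is centred in the dish, about 2 mm above the floor. I'll touch down and release.

```bash
python3 -m crank '[{"offset":[0,0,0.001],"twist":[0,0,0]},{"offset":[0,0,0.002],"twist":[0,0,0]},{"offset":[0,0,0.003],"twist":[0,0,0]},{"offset":[0,0,0.003],"twist":[0,0,0]}]'
```

```text
t: 8.1
tool_pos: [0.6295, -0.12, 0.0216]
tool_rot: [-3.141, -0.0, 0.001]
contact_force: [-4.3, 0.5, 6.6]
opening: 0.021
grip_force: 25.4
```

```bash
python3 -m crank '[{"offset":[0,0,0],"twist":[0,0,0]},{"offset":[0,0,0],"twist":[0,0,0]},{"offset":[0,0,0],"twist":[0,0,0]},{"offset":[0,0,0],"twist":[0,0,0]},{"offset":[0,0,-0.01],"twist":[0,0,0]},{"offset":[0,0,-0.04],"twist":[0,0,0]},{"offset":[0,0,-0.08],"twist":[0,0,0]},{"offset":[0,0,-0.12],"twist":[0,0,0]},{"offset":[0,0,-0.12],"twist":[0,0,0]}]' 0.8
python3 -m crank '[{"offset":[-0.04,0.05,0],"twist":[0,0,0]},{"offset":[-0.08,0.1,0],"twist":[0,0,0]},{"offset":[-0.12,0.15,0],"twist":[0,0,0]},{"offset":[-0.147,0.19,0],"twist":[0,0,0]},{"offset":[-0.147,0.202,0],"twist":[0,0,0]},{"offset":[-0.147,0.202,0],"twist":[0,0,0]},{"offset":[-0.147,0.202,0],"twist":[0,0,0]},{"offset":[-0.147,0.202,0],"twist":[0,0,0]}]' 1
python3 - <<'E'
from h import *
im2=get_image('wrist');C=cam('wrist')
for r in cut_out('disc_center','wrist')[:2]:print(r['confidence'],r['rect'],ground(r['region'],.07,C))
im=get_image('side')[190:290,270:410,::-1]
for r in cut_out('seal_center','side')[:1]:print(r['rect'],ground(r['region'],.009,cam('side')))
print('expected side px of placed seal centre',proj([[.6285,-.121,.029]],cam('side')))
cv2.imwrite('pics/h.png',np.hstack([cv2.resize(im,(336,240),interpolation=2),im2[100:340,120:520,::-1]]))
E
```

```text
t: 9.22
tool_pos: [0.6324, -0.1209, 0.1465]
tool_rot: [3.139, 0.0, 0.015]
contact_force: [-0.4, -0.6, -0.5]
opening: 0.0683
grip_force: 0.0
t: 10.22
tool_pos: [0.4831, -0.3208, 0.1401]
tool_rot: [-3.141, -0.003, 0.0]
contact_force: [-0.0, -0.1, -0.1]
opening: 0.085
grip_force: 0.0
0.65 [321.6, 210.1, 59.5, 61.4] [ 4.815e+02 -3.212e+02  4.410e+01  3.900e+01  1.000e-01]
[341.1, 245.1, 12.2, 22.1] [629.9 -91.3  85.7  24.8  82.8]
expected side px of placed seal centre [[341.31293496 244.27411824]]
```

View pics/h.png

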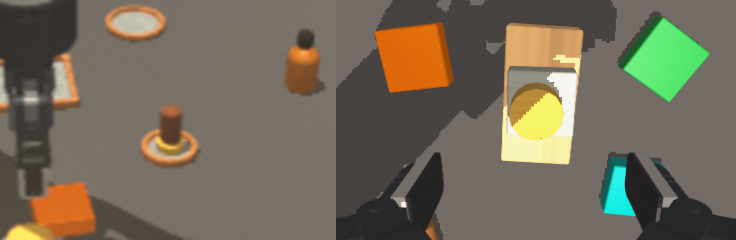

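The seal stands upright in its dish and the disc is centred at about (0.482,-0.321). Next, grip the disc.

```bash
python3 -m crank '[{"offset":[-0.001,0,0.03],"twist":[0,0,0]},{"offset":[-0.001,0,0.06],"twist":[0,0,0]},{"offset":[-0.001,0,0.078],"twist":[0,0,0]},{"offset":[-0.001,0,0.085],"twist":[0,0,0]},{"offset":[-0.001,0,0.085],"twist":[0,0,0]},{"offset":[-0.001,0,0.085],"twist":[0,0,0]}]' 1 40
python3 -m crank '[{"offset":[0,0,0],"twist":[0,0,0]},{"offset":[0,0,0],"twist":[0,0,0]},{"offset":[0,0,0],"twist":[0,0,0]},{"offset":[0,0,0],"twist":[0,0,0]},{"offset":[0,0,0],"twist":[0,0,0]},{"offset":[0,0,0],"twist":[0,0,0]}]' 0 40
```

```text
t: 11.18
tool_pos: [0.4822, -0.3227, 0.0566]
tool_rot: [3.14, 0.0, 0.003]
contact_force: [0.0, -0.1, -0.0]
opening: 0.0854
grip_force: 0.0
t: 11.92
tool_pos: [0.4818, -0.3224, 0.056]
tool_rot: [3.141, 0.0, 0.001]
contact_force: [-0.4, -0.6, 6.0]
opening: 0.038
grip_force: 40.8
```

```bash
python3 -m crank '[{"offset":[0,0,-0.005],"twist":[0,0,0]},{"offset":[0,0,-0.03],"twist":[0,0,0]},{"offset":[0,0,-0.06],"twist":[0,0,0]},{"offset":[0.02,-0.05,-0.07],"twist":[0,0,0]},{"offset":[0.035,-0.1,-0.07],"twist":[0,0,0]},{"offset":[0.05,-0.15,-0.07],"twist":[0,0,0]},{"offset":[0.065,-0.2,-0.07],"twist":[0,0,0]},{"offset":[0.08,-0.25,-0.07],"twist":[0,0,0]},{"offset":[0.095,-0.3,-0.07],"twist":[0,0,0]},{"offset":[0.11,-0.35,-0.07],"twist":[0,0,0]},{"offset":[0.125,-0.4,-0.07],"twist":[0,0,0]},{"offset":[0.135,-0.435,-0.07],"twist":[0,0,0]},{"offset":[0.139,-0.449,-0.07],"twist":[0,0,0]},{"offset":[0.139,-0.449,-0.07],"twist":[0,0,0]},{"offset":[0.139,-0.449,-0.07],"twist":[0,0,0]}]'
python3 - <<'E'
from h import *
im=get_image('wrist');cv2.imwrite('pics/i.png',im[:,:,::-1])
C=cam('wrist')
for q in ['large_dish','square_tray','long_tray']:
  for r in cut_out(q,'wrist')[:1]:print(q,r['confidence'],r['rect'],ground(r['region'],.009,C))
E
```

```text
t: 13.8
tool_pos: [0.6198, 0.1258, 0.1248]
tool_rot: [3.141, -0.001, -0.002]
contact_force: [0.3, -0.1, -1.2]
opening: 0.0378
grip_force: 40.7
large_dish 0.59 [595.7, 182.2, 70.6, 63.4] [ 628.2 -113.5   60.2   56.8   75.5]
square_tray 0.89 [127.2, 315.5, 92.5, 79.3] [513.5 326.9 121.4  62.4 -52.6]
long_tray 0.91 [444.1, 335.5, 93.7, 125.7] [524.7   7.8  86.6  38.6  89.4]
```

View pics/i.png

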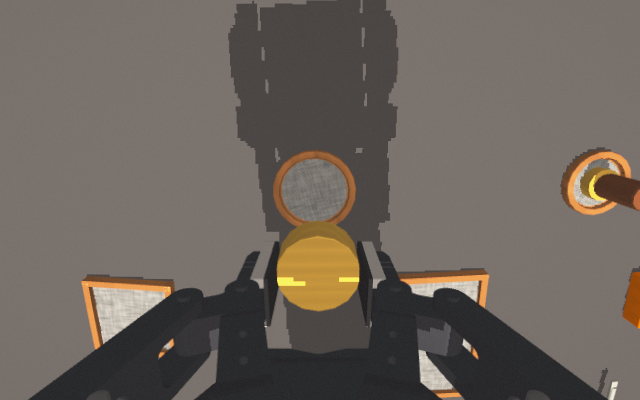

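The dish is at about (314.5,188.5), with the disc held level at about (318,272).

```bash
python3 - <<'E'
from h import *
C=cam('wrist')
f=lambda px,z:np.round(back(px,z,C)*1000,1)[:,:2].tolist()
print(f([[314.5,188.5],[274,189],[355,189],[314,151]],.009),f([[318,272],[318,310],[277,270],[359,270]],.1388))
E
```

```text
[[623.2, 130.0], [622.9, 164.6], [622.7, 95.4], [655.3, 130.3]] [[619.0, 127.1], [598.2, 127.1], [620.1, 146.1], [620.0, 108.1]]
```

```bash
python3 -m crank '[{"offset":[0.002,-0.002,0.03],"twist":[0,0,0]},{"offset":[0.002,-0.002,0.06],"twist":[0,0,0]},{"offset":[0.002,-0.002,0.085],"twist":[0,0,0]},{"offset":[0.002,-0.002,0.1],"twist":[0,0,0]},{"offset":[0.002,-0.002,0.107],"twist":[0,0,0]},{"offset":[0.002,-0.002,0.11],"twist":[0,0,0]},{"offset":[0.002,-0.002,0.112],"twist":[0,0,0]},{"offset":[0.002,-0.002,0.113],"twist":[0,0,0]},{"offset":[0.002,-0.002,0.113],"twist":[0,0,0]},{"offset":[0.002,-0.002,0.113],"twist":[0,0,0]}]'
```

```text
t: 15.25
tool_pos: [0.6225, 0.1291, 0.0126]
tool_rot: [-3.142, -0.0, -0.001]
contact_force: [-0.7, 0.3, -0.7]
opening: 0.0382
grip_force: 40.7
```

```bash
python3 -m crank '[{"offset":[0,0,0.001],"twist":[0,0,0]},{"offset":[0,0,0.002],"twist":[0,0,0]},{"offset":[0,0,0.002],"twist":[0,0,0]},{"offset":[0,0,0.002],"twist":[0,0,0]}]'
```

```text
t: 15.75
tool_pos: [0.6222, 0.129, 0.0102]
tool_rot: [-3.142, -0.0, 0.0]
contact_force: [-0.3, -0.6, -2.3]
opening: 0.0381
grip_force: 40.8
```

```bash
python3 -m crank '[{"offset":[0,0,0.001],"twist":[0,0,0]},{"offset":[0,0,0.001],"twist":[0,0,0]},{"offset":[0,0,0.001],"twist":[0,0,0]}]'
```

```text
t: 16.12
tool_pos: [0.6225, 0.1291, 0.01]
tool_rot: [3.142, 0.0, 0.0]
contact_force: [-3.1, -0.1, 5.4]
opening: 0.0384
grip_force: 41.3
```

```bash
python3 -m crank '[{"offset":[0,0,0],"twist":[0,0,0]},{"offset":[0,0,0],"twist":[0,0,0]},{"offset":[0,0,0],"twist":[0,0,0]},{"offset":[0,0,0],"twist":[0,0,0]},{"offset":[0,0,0],"twist":[0,0,0]},{"offset":[0,0,-0.01],"twist":[0,0,0]},{"offset":[0,0,-0.04],"twist":[0,0,0]},{"offset":[0,0,-0.08],"twist":[0,0,0]},{"offset":[0,0,-0.12],"twist":[0,0,0]},{"offset":[0,0,-0.12],"twist":[0,0,0]}]' 0.85
python3 -m crank '[{"offset":[-0.02,0.05,0],"twist":[0,0,0]},{"offset":[-0.035,0.1,0],"twist":[0,0,0]},{"offset":[-0.05,0.15,0],"twist":[0,0,0]},{"offset":[-0.065,0.2,0],"twist":[0,0,0]},{"offset":[-0.08,0.25,0],"twist":[0,0,0]},{"offset":[-0.095,0.3,0],"twist":[0,0,0]},{"offset":[-0.11,0.35,0],"twist":[0,0,0]},{"offset":[-0.125,0.4,0],"twist":[0,0,0]},{"offset":[-0.135,0.44,0],"twist":[0,0,0]},{"offset":[-0.14,0.455,0],"twist":[0,0,0]},{"offset":[-0.14,0.455,0],"twist":[0,0,0]},{"offset":[-0.14,0.455,0],"twist":[0,0,0]},{"offset":[-0.14,0.455,0],"twist":[0,0,0]}]' 1
python3 - <<'E'
from h import *
im2=get_image('wrist');C=cam('wrist')
for r in cut_out('steel_center','wrist')[:4]:print(r['confidence'],r['rect'],ground(r['region'],.05,C))
im=get_image('side')[150:250,270:410,::-1]
for r in cut_out('disc_center','side')[:1]:print(r['rect'])
print('expected',proj([[.6215,.1285,.014]],cam('side')))
cv2.imwrite('pics/j.png',np.hstack([cv2.resize(im,(336,240),interpolation=2),im2[100:340,120:520,::-1]]))
E
```

```text
t: 17.38
tool_pos: [0.6256, 0.1294, 0.1354]
tool_rot: [-3.141, -0.0, -0.016]
contact_force: [0.6, -0.5, 0.6]
opening: 0.0725
grip_force: 0.0
t: 19.0
tool_pos: [0.4828, -0.3247, 0.1292]
tool_rot: [-3.141, -0.003, 0.0]
contact_force: [0.2, -0.3, 0.0]
opening: 0.0853
grip_force: 0.0
0.84 [447.9, 160.9, 94.2, 86.9] [ 516.7 -416.4   52.1   47.8   56.2]
0.78 [403.8, 293.6, 37.2, 58.9] [ 404.5 -389.7   62.6   28.9   14.9]
0.64 [56.9, 25.8, 77.2, 49.1] [ 604.6 -156.1   51.1   27.3  -77.2]
0.63 [321.1, 205.2, 76.0, 75.6] [ 482.3 -324.9   57.3   54.7   -1.1]
[326.8, 196.6, 13.8, 13.8]
expected [[326.91391959 197.57039026]]
```

View pics/j.png

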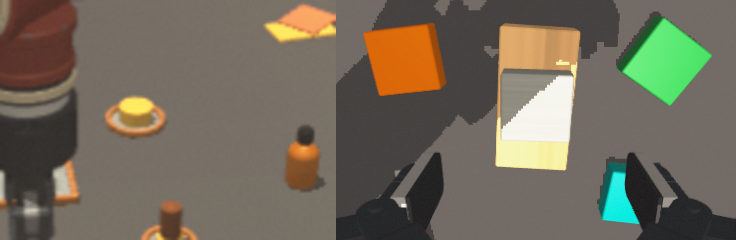

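The disc lies flat in its dish. The bare steel on the beech is centred at (0.4825,-0.325), crop px (537,104). Next, grip it.

```bash
python3 -m crank '[{"offset":[0,0,0.03],"twist":[0,0,1.5]},{"offset":[0,0,0.06],"twist":[0,0,1.5]},{"offset":[0,0,0.083],"twist":[0,0,1.5]},{"offset":[0,0,0.093],"twist":[0,0,1.5]},{"offset":[0,0,0.093],"twist":[0,0,1.5]},{"offset":[0,0,0.093],"twist":[0,0,1.5]}]' 1 60
python3 -m crank '[{"offset":[0,0,0],"twist":[0,0,0]},{"offset":[0,0,0],"twist":[0,0,0]},{"offset":[0,0,0],"twist":[0,0,0]},{"offset":[0,0,0],"twist":[0,0,0]},{"offset":[0,0,0],"twist":[0,0,0]}]' 0 60
```

```text
t: 19.95
tool_pos: [0.4832, -0.3266, 0.0376]
tool_rot: [3.14, -0.041, 0.003]
contact_force: [-0.6, 0.1, 0.2]
opening: 0.0851
grip_force: 0.0
t: 20.58
tool_pos: [0.4832, -0.3267, 0.0376]
tool_rot: [3.14, -0.041, 0.003]
contact_force: [-0.0, 0.6, 5.9]
opening: 0.0524
grip_force: 65.1
```

```bash
python3 -c "
from h import *
plan([.487,.311,.11],-3)"
```

```text
yaw now -1.5 off [ -12.7 -637.5  -73.2] twist [ 0.08 -0.1   1.51] tcp [ 483.2 -326.7   37.6]
```

```bash
python3 -m crank '[{"offset":[0,0,-0.005],"twist":[0,0,0]},{"offset":[0,0,-0.03],"twist":[0,0,0]},{"offset":[0,0,-0.06],"twist":[0,0,0]},{"offset":[0,-0.03,-0.074],"twist":[0,0,0]},{"offset":[0,-0.08,-0.074],"twist":[0,0,0]},{"offset":[-0.002,-0.13,-0.074],"twist":[0,0,0]},{"offset":[-0.003,-0.18,-0.074],"twist":[0,0,0]},{"offset":[-0.004,-0.23,-0.074],"twist":[0,0,0]},{"offset":[-0.005,-0.28,-0.074],"twist":[0,0,0]},{"offset":[-0.006,-0.33,-0.074],"twist":[0,0,0]},{"offset":[-0.007,-0.38,-0.074],"twist":[0,0,0.5]},{"offset":[-0.008,-0.43,-0.074],"twist":[0,0,1]},{"offset":[-0.01,-0.48,-0.074],"twist":[0,0,1.5]},{"offset":[-0.011,-0.53,-0.074],"twist":[0,0,1.5]},{"offset":[-0.012,-0.58,-0.074],"twist":[0,0,1.5]},{"offset":[-0.013,-0.62,-0.074],"twist":[0,0,1.5]},{"offset":[-0.013,-0.638,-0.074],"twist":[0,0,1.5]},{"offset":[-0.013,-0.638,-0.074],"twist":[0,0,1.5]},{"offset":[-0.013,-0.638,-0.074],"twist":[0,0,1.5]}]'
python3 - <<'E'
from h import *
im=get_image('wrist');cv2.imwrite('pics/k.png',im[:,:,::-1])
C=cam('wrist')
for q in ['square_tray','long_tray','block_center']:
  for r in cut_out(q,'wrist')[:1]:print(q,r['confidence'],r['rect'],ground(r['region'],.009,C))
E
```

```text
t: 22.95
tool_pos: [0.4857, 0.3109, 0.1096]
tool_rot: [3.139, -0.083, -0.002]
contact_force: [-0.0, -0.3, -3.8]
opening: 0.0524
grip_force: 64.2
square_tray 0.87 [314.7, 173.9, 112.6, 66.9] [503.4 313.   86.   53.7  86.9]
long_tray 0.74 [618.4, 205.5, 43.3, 166.2] [456.   57.8 157.   38.5  14.4]
```

View pics/k.png

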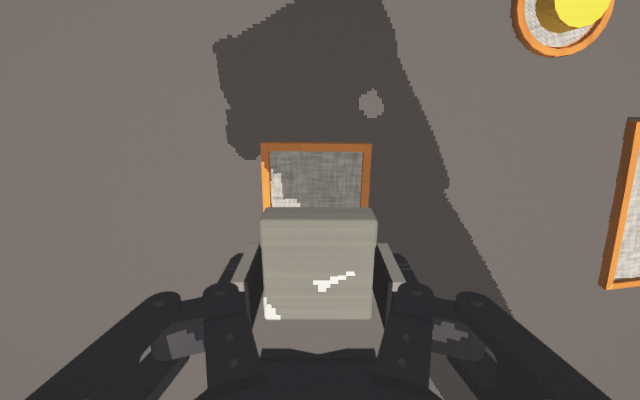

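The tray is at cols 261–371, with its far edge at row 143. The steel is held level and lined up.

```bash
python3 -m crank '[{"offset":[0.002,-0.002,0.03],"twist":[0,0,0]},{"offset":[0.002,-0.002,0.06],"twist":[0,0,0]},{"offset":[0.002,-0.002,0.08],"twist":[0,0,0]},{"offset":[0.002,-0.002,0.09],"twist":[0,0,0]},{"offset":[0.002,-0.002,0.094],"twist":[0,0,0]},{"offset":[0.002,-0.002,0.096],"twist":[0,0,0]},{"offset":[0.002,-0.002,0.097],"twist":[0,0,0]},{"offset":[0.002,-0.002,0.097],"twist":[0,0,0]},{"offset":[0.002,-0.002,0.097],"twist":[0,0,0]}]'
python3 -m crank '[{"offset":[0,0,0.001],"twist":[0,0,0]},{"offset":[0,0,0.001],"twist":[0,0,0]},{"offset":[0,0,0.001],"twist":[0,0,0]}]'
```

```text
t: 24.28
tool_pos: [0.4883, 0.3142, 0.0137]
tool_rot: [-3.14, 0.082, -0.001]
contact_force: [0.2, -0.5, -2.7]
opening: 0.0522
grip_force: 64.2
t: 24.65
tool_pos: [0.4881, 0.314, 0.0123]
tool_rot: [-3.141, 0.082, 0.0]
contact_force: [-0.3, 0.8, -3.2]
opening: 0.0523
grip_force: 64.2
```

```bash
python3 -m crank '[{"offset":[0,0,0.001],"twist":[0,0,0]},{"offset":[0,0,0.001],"twist":[0,0,0]},{"offset":[0,0,0.001],"twist":[0,0,0]}]'
python3 -c "
from h import *
plan([.4785,-.3245,.14],-3)"
```

```text
t: 25.02
tool_pos: [0.4883, 0.3141, 0.0117]
tool_rot: [-3.14, 0.082, -0.0]
contact_force: [-2.1, -1.2, 0.4]
opening: 0.052
grip_force: 64.6
yaw now -3.0 off [  23.6  638.2 -128.4] twist [-0.01 -0.01  0.01] tcp [488.3 314.1  11.7]
```

```bash
python3 -m crank '[{"offset":[0,0,0],"twist":[0,0,0]},{"offset":[0,0,0],"twist":[0,0,0]},{"offset":[0,0,0],"twist":[0,0,0]},{"offset":[0,0,0],"twist":[0,0,0]},{"offset":[0,0,0],"twist":[0,0,0]},{"offset":[0,0,-0.01],"twist":[0,0,0]},{"offset":[0,0,-0.04],"twist":[0,0,0]},{"offset":[0,0,-0.08],"twist":[0,0,0]},{"offset":[0,0,-0.12],"twist":[0,0,0]},{"offset":[0,0,-0.125],"twist":[0,0,0]},{"offset":[0,0,-0.125],"twist":[0,0,0]}]' 1
python3 -m crank '[{"offset":[0.002,0.05,0],"twist":[0,0,0]},{"offset":[0.004,0.1,0],"twist":[0,0,0]},{"offset":[0.006,0.15,0],"twist":[0,0,0]},{"offset":[0.008,0.2,0],"twist":[0,0,0]},{"offset":[0.01,0.25,0],"twist":[0,0,0]},{"offset":[0.012,0.3,0],"twist":[0,0,0]},{"offset":[0.014,0.35,0],"twist":[0,0,0]},{"offset":[0.016,0.4,0],"twist":[0,0,0]},{"offset":[0.018,0.45,0],"twist":[0,0,0]},{"offset":[0.02,0.5,0],"twist":[0,0,0]},{"offset":[0.022,0.55,0],"twist":[0,0,0]},{"offset":[0.024,0.6,0],"twist":[0,0,0]},{"offset":[0.024,0.63,0],"twist":[0,0,0]},{"offset":[0.024,0.638,0],"twist":[0,0,0]},{"offset":[0.024,0.638,0],"twist":[0,0,0]},{"offset":[0.024,0.638,0],"twist":[0,0,0]}]' 1
python3 - <<'E'
from h import *
im2=get_image('wrist');C=cam('wrist')
for r in cut_out('block_center','wrist')[:2]:print(r['confidence'],r['rect'],ground(r['region'],.03,C))
im=get_image('side')[130:230,220:360,::-1]
print('expected',proj([[.487,.313,.024]],cam('side')))
for r in cut_out('steel_center','side')[:5]:print(r['rect'])
cv2.imwrite('pics/l.png',np.hstack([cv2.resize(im,(336,240),interpolation=2),im2[100:340,120:520,::-1]]))
E
```

```text
t: 26.4
tool_pos: [0.4881, 0.314, 0.1365]
tool_rot: [-3.14, 0.082, -0.001]
contact_force: [-0.9, -0.0, -0.4]
opening: 0.0857
grip_force: 0.0
t: 28.4
tool_pos: [0.4786, -0.323, 0.1355]
tool_rot: [-3.139, 0.08, 0.002]
contact_force: [0.2, -1.2, 0.4]
opening: 0.0857
grip_force: 0.0
0.93 [323.9, 190.6, 77.3, 141.1] [ 479.5 -324.3  120.7   61.5   -3.6]
expected [[278.54098708 167.04673072]]
[295.1, 275.6, 25.9, 20.9]
[233.1, 348.5, 34.8, 30.8]
[301.0, 353.9, 37.7, 31.9]
```

View pics/l.png

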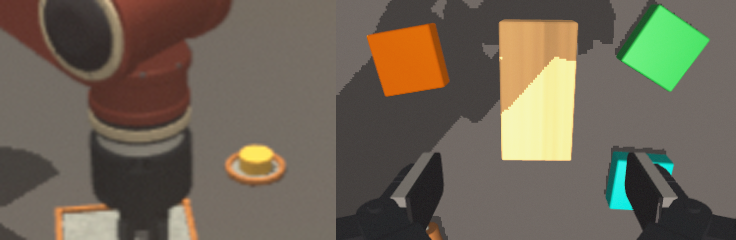

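The beech block lies at (0.4795,-0.324), yaw −3.5°, clear of the fingers; crop px (538,90). The arm hides the steel tray in the side view, so I'll check it later. Next, grip the beech.

```bash
python3 -m crank '[{"offset":[0.001,0.001,0.04],"twist":[0,0,0.5]},{"offset":[0.001,0.001,0.08],"twist":[0,0,0.5]},{"offset":[0.001,0.001,0.105],"twist":[0,0,0.5]},{"offset":[0.001,0.001,0.119],"twist":[0,0,0.5]},{"offset":[0.001,0.001,0.119],"twist":[0,0,0.5]},{"offset":[0.001,0.001,0.119],"twist":[0,0,0.5]}]' 1 40
python3 -m crank '[{"offset":[0,0,0],"twist":[0,0,0]},{"offset":[0,0,0],"twist":[0,0,0]},{"offset":[0,0,0],"twist":[0,0,0]},{"offset":[0,0,0],"twist":[0,0,0]},{"offset":[0,0,0],"twist":[0,0,0]}]' 0 40
python3 - <<'E'
from h import *
look(['scene'],dict(long_tray=.009,square_tray=.009))
im=get_image('scene')[130:270,270:470,::-1];cv2.imwrite('pics/m.png',cv2.resize(im,(800,560),interpolation=2))
plan([.461,.005,.09],2)
E
```

```text
t: 29.35
tool_pos: [0.4807, -0.3261, 0.0188]
tool_rot: [3.139, -0.095, 0.003]
contact_force: [0.0, -0.4, 1.2]
opening: 0.0854
grip_force: 0.0
t: 29.98
tool_pos: [0.4807, -0.3262, 0.019]
tool_rot: [3.139, -0.096, 0.003]
contact_force: [-0.9, 0.3, 6.0]
opening: 0.0604
grip_force: 44.1
scene long_tray 0.8 [327.0, 191.0, 49.0, 46.0] [464.0, 6.0, 163.1, 96.6, 3.2]
scene long_tray 0.61 [430.0, 179.0, 21.0, 16.0] [481.5, 315.2, 67.9, 61.4, -2.4]
scene square_tray 0.8 [430.0, 181.0, 29.0, 22.0] [490.6, 309.8, 89.4, 88.8, 84.4]
yaw now -3.5 off [ -39.7 -329.4  -71.6] twist [ 0.09 -0.11 -5.49] tcp [ 480.7 -326.3   19. ]
```

View pics/m.png

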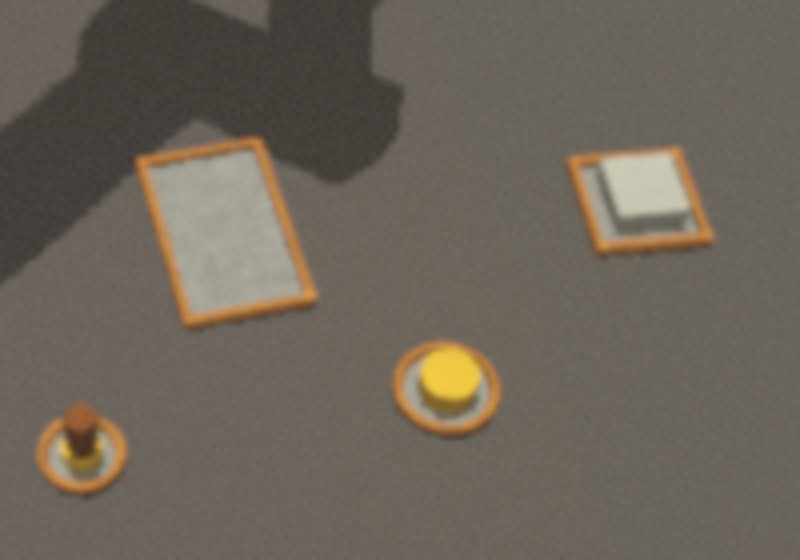

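The picture shows the steel in the square tray (645,185) and the disc and seal in their dishes. I'll check offsets numerically.

```bash
python3 - <<'E'
from h import *
C=cam('scene')
def g(a,z):
    w=back(np.array(a)/4.+[270,130],z,C)[:,:2]*1000;print(w.round(1).tolist(),w.mean(0).round(1))
g([[602,155],[678,150],[690,213],[614,220]],.024)
g([[568,158],[682,148],[714,240],[600,252]],.009)
g([[135,157],[262,139],[317,299],[187,326]],.009)
E
```

```text
[[457.0, 290.9], [461.9, 348.5], [520.0, 336.2], [516.7, 279.7]] [488.9 313.8]
[[443.8, 272.0], [448.9, 360.4], [535.8, 352.7], [532.0, 267.2]] [490.1 313.1]
[[388.1, -44.2], [387.0, 51.7], [537.1, 58.6], [543.9, -34.4]] [464.    7.9]
```

```bash
python3 -m crank '[{"offset":[0,0,-0.005],"twist":[0,0,0]},{"offset":[0,0,-0.03],"twist":[0,0,0]},{"offset":[0,0,-0.06],"twist":[0,0,0]},{"offset":[-0.003,-0.03,-0.072],"twist":[0,0,0]},{"offset":[-0.009,-0.08,-0.072],"twist":[0,0,-1]},{"offset":[-0.015,-0.13,-0.072],"twist":[0,0,-2]},{"offset":[-0.021,-0.18,-0.072],"twist":[0,0,-3]},{"offset":[-0.027,-0.23,-0.072],"twist":[0,0,-4]},{"offset":[-0.033,-0.28,-0.072],"twist":[0,0,-5]},{"offset":[-0.037,-0.315,-0.072],"twist":[0,0,-6]},{"offset":[-0.038,-0.33,-0.072],"twist":[0,0,-6.5]},{"offset":[-0.038,-0.33,-0.072],"twist":[0,0,-6.5]},{"offset":[-0.038,-0.33,-0.072],"twist":[0,0,-6.5]}]'
python3 - <<'E'
from h import *
im=get_image('wrist');cv2.imwrite('pics/n.png',im[:,:,::-1])
C=cam('wrist')
for r in cut_out('long_tray','wrist')[:1]:print(r['confidence'],r['rect'],ground(r['region'],.009,C))
for r in cut_out('block_center','wrist')[:1]:print(r['confidence'],r['rect'],ground(r['region'],.03+.07,C))
E
```

```text
t: 31.8
tool_pos: [0.462, 0.0054, 0.0892]
tool_rot: [3.14, 0.081, -0.0]
contact_force: [-0.1, 1.0, -1.1]
opening: 0.0607
grip_force: 43.9
0.71 [314.9, 119.5, 139.5, 36.6] [524.2  12.   95.   27.1 -85.7]
0.98 [319.7, 245.0, 143.8, 220.8] [467.    6.7 111.4  61.8   3. ]
```

View pics/n.png

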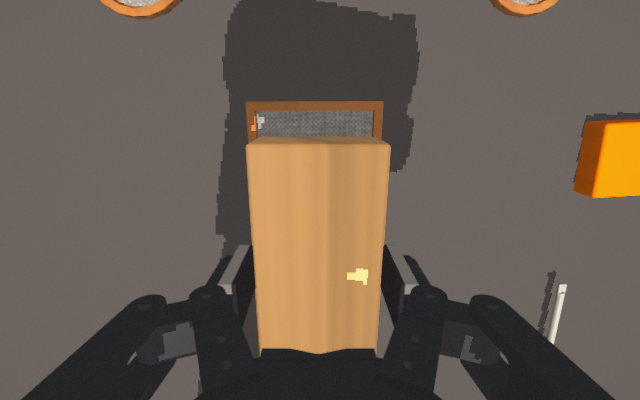

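The tray's far edge is at row 102, cols 247–383, and the block is held level and aligned. Now I'll lower it.

```bash
python3 -m crank '[{"offset":[0.001,-0.002,0.025],"twist":[0,0,-0.5]},{"offset":[0.001,-0.002,0.045],"twist":[0,0,-0.5]},{"offset":[0.001,-0.002,0.057],"twist":[0,0,-0.5]},{"offset":[0.001,-0.002,0.062],"twist":[0,0,-0.5]},{"offset":[0.001,-0.002,0.064],"twist":[0,0,-0.5]},{"offset":[0.001,-0.002,0.065],"twist":[0,0,-0.5]},{"offset":[0.001,-0.002,0.065],"twist":[0,0,-0.5]},{"offset":[0.001,-0.002,0.065],"twist":[0,0,-0.5]}]'
python3 -m crank '[{"offset":[0,0,0.001],"twist":[0,0,0]},{"offset":[0,0,0.001],"twist":[0,0,0]},{"offset":[0,0,0.001],"twist":[0,0,0]}]'
```

```text
t: 32.95
tool_pos: [0.4631, 0.0083, 0.0247]
tool_rot: [3.14, 0.096, 0.001]
contact_force: [-0.7, -0.0, -0.7]
opening: 0.0606
grip_force: 43.9
t: 33.33
tool_pos: [0.4628, 0.0084, 0.0233]
tool_rot: [-3.14, -0.096, 0.0]
contact_force: [-0.1, 0.7, -0.7]
opening: 0.06
grip_force: 43.9
```

```bash
python3 -m crank '[{"offset":[0,0,0.001],"twist":[0,0,0]},{"offset":[0,0,0.001],"twist":[0,0,0]},{"offset":[0,0,0.001],"twist":[0,0,0]}]'
```

```text
t: 33.7
tool_pos: [0.4629, 0.0083, 0.023]
tool_rot: [3.14, 0.096, -0.0]
contact_force: [-4.0, 0.9, 5.4]
opening: 0.0603
grip_force: 44.6
```

```bash
python3 -m crank '[{"offset":[0,0,0],"twist":[0,0,0]},{"offset":[0,0,0],"twist":[0,0,0]},{"offset":[0,0,0],"twist":[0,0,0]},{"offset":[0,0,0],"twist":[0,0,0]},{"offset":[0,0,0],"twist":[0,0,0]},{"offset":[0,0,-0.01],"twist":[0,0,0]},{"offset":[0,0,-0.04],"twist":[0,0,0]},{"offset":[0,0,-0.08],"twist":[0,0,0]},{"offset":[0,0,-0.12],"twist":[0,0,0]},{"offset":[0,0,-0.17],"twist":[0,0,0]},{"offset":[0,0,-0.2],"twist":[0,0,0]},{"offset":[0,0,-0.2],"twist":[0,0,0]},{"offset":[0,0,-0.2],"twist":[0,0,0]}]' 1
python3 - <<'E'
from h import *
look(['wrist'],dict(long_tray=.009,block_center=.034))
E
```

```text
t: 35.33
tool_pos: [0.4622, 0.0084, 0.2215]
tool_rot: [-3.14, -0.096, 0.002]
contact_force: [-0.1, -0.0, -1.4]
opening: 0.0852
grip_force: 0.0
wrist long_tray 0.86 [320.0, 167.0, 89.0, 132.0] [460.8, 8.9, 152.4, 94.4, 3.1]
wrist block_center 0.66 [320.0, 169.0, 57.0, 111.0] [462.7, 9.9, 120.5, 61.9, 3.2]
```

The block is within about 2 mm of the tray's centre, and the other three are in place. I'm handing the job in.

```bash
python3 -c "
from station import *
print(finish_job())"
```

```text
the job is handed in; nothing more can be done
None
```

The pile is apart and the job is handed in: all four pieces are released in their own dish or tray, with the steel and beech blocks measured within about 2 mm of centre and the seal and disc confirmed in place in the camera pictures. `finish_job` returned no verdict.

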